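# Raise the counterweighted gate and push the fittings tray through

### The job

Push the counterweighted gate of the transfer lane up from underneath, past its balance point, so that it stays raised by itself. Then push the card tray along the lane through the open gate until it is fully home against the end stop, with both fittings still in it. Only push: do not grip or lift the gate, the tray or the fittings, and leave the tools lying round the lane where they are.

Things in the scene. Friction and masses are not known exactly. Their poses are not given: they have to be found in the camera images.
- lane: Fixed transfer lane, plate 270x420x6 mm. Origin under the lane's middle at bench height; z up, +y the tray's travel, +x away from the robot, to the hinge. Tray runs on the plate (z = 6 mm). White rails: inner faces x = +-59.5, outer +-67.5, y = -205 to 205, tops z = 28 mm. Open at -y. Two blue hinge posts at x = 120, y = +-62 mm, 98 mm high.
- gate (a joint): Gate angle, rad, about its hinge along the lane's y. 0: down, level across the lane; grows as the yellow lip rises; 1.85: upper stop, leaning back beyond vertical. Its counterweight (38 mm steel roller, 20 mm behind and 50 mm above the hinge) lets it fall back below about 0.85; above that it swings up by itself. Damped; about 1.5 N at the lip lifts it.
- gate_lip (a point): Middle of the lower outer edge of the yellow lip at the gate's free end: 230 mm from the hinge axis, 79 mm above the bench when down. Lip 96 mm wide (lane y), 24 along the gate, 12 thick; it overhangs the near rail by 42 mm. Site moves with the gate; its x points to the hinge, y along the lane.
- gate_hinge (a point): Point on the hinge axis in the middle of the gate, 85 mm above the bench; fixed, axes as the lane's. The gate is a plate 92 mm wide, 8 thick, reaching from here to the lip. Under its middle hangs an orange drop plate, 78 to 162 mm from the hinge, 8 thick, down to 56 mm below the axis: it bars the tray.
- lane_stop (a point): Middle of the foot of the end stop's face, where the tray's front comes to rest: y = +185 mm of the lane, z = 6 mm. The dark stop spans the lane and is 42 mm high.
- gate_face: White cover with red stripes on the top side of the gate, 160 x 84 mm. Origin on the hinge axis. Fingers pressing on it while the gate is handled count as gripping the gate.
- tray: White card tray 105 (x) x 128 (y) x 43 mm, filled with a foam insert to 40 mm height, in all about 0.4 kg with its fittings. Origin: centre of its underside; y along the lane. At the start it stands in the lane on the -y side of the gate, its axes parallel to the lane's; 6 to 7 mm of play to each rail. Home against the stop its origin is at y = +121 mm of the lane.
- elbow: Stainless elbow fitting 36 x 36 x 18 mm lying in the -y pocket of the foam (pocket 20 mm deep, its top flush with the foam). Origin: centre of its underside.
- tee: Stainless tee fitting 36 x 57 x 18 mm lying in the +y pocket of the foam. Origin: centre of its underside.
- screwdriver: Bystander: screwdriver with pink handle, 160 mm long, lying on the bench. Origin: centre of its underside.
- spanner: Bystander: open-ended spanner, 169 mm long, lying flat. Origin: centre of its underside.
- tape: Bystander: roll of orange tape, 66 mm diameter, 20 mm high. Origin: centre of its underside.
- cutter: Bystander: red tube cutter with black knob, 78 mm long. Origin: centre of its underside.

How it is judged:
By the outcome, as a careful person would: the job done as asked, in the order asked, and still so for the second after the job is handed in, with the robot touching nothing.
It also fails if it takes over 61 s, if anything falls off the work surface, if the arm or the gripper's body presses on something with over 40 N, if the wrist force passes 120 N, or if a joint passes its speed limit or range.

### The arm

A 6-joint arm with a two-finger parallel gripper is mounted at the origin on a cart in front of the work surface, level with it; the furniture and walls round the work are solid. World frame = base frame: x ahead of the robot, y to its left, z up, the work surface at z = 0. Lengths are in m, angles in rad, forces in N, time in s.
With the tool pointing down it reaches from about 0.275 to 1 m from the base axis. Payload 8.4 kg.
Tool frame: the origin (TCP) lies on the centre line of the jaws, within the pads' length; the fingertips stand 17 mm ahead of it and the grasp point (between the pads) lies 2 mm behind it; z points along the fingers, y is the line along which they close (so a half turn about z gives the same grasp; the last joint's range is limited). The gripper opens to 85 mm and grips with 20 to 120 N. Pads are 22 mm wide; open, the fingers measure 114 mm over their backs; the gripper's body (76 mm by 85 mm) begins 54 mm behind the grasp point. The pads swing forward as they close: fully open they stand 13 mm farther back than shut.
Start: joints at [1.145, 0.353, 1.633, -0, 1.155, -0.002], TCP at [0.257, 0.57, 0.248] pointing down, gripper open.
Joint ranges: [-2.63, 2.63], [-0.92, 2.1], [0.06, 2.66], [-1.3, 4.44], [0, 2.69], [-3.02, 3.02]. Speed limits (rad/s): [2.22, 2.22, 2.79, 3.14, 3.14, 3.14].

### API

Orientations are given as a unit quaternion [x, y, z, w].
In Python, from rig import env gives the robot as it stands. The module is installed in compiled form; this text tells all that it offers.
- The arm moves only by the shell command python3 -m inch 'ROWS' [FORCE]. ROWS is JSON, a list of rows, each an object with "claw": the opening in per cent of the stroke, from 0 (shut) to 100 (fully open); "slide": the shift along the tool's x, y, z in cm, a list of three; "twist": the turn about the tool's z in degrees. A call has 1 to 10 rows; each row is the pose to reach, as a shift and turn from the pose commanded when the call began, along the tool's axes at that moment; what a row does not reach only later rows make up. A row lasts 1/10 s, in which the tool goes at most 50 mm and 8.59 degrees, less where a joint would pass 70% of its speed; a pose out of reach is approached as far as the arm can. A call with a gripper value outside its range is refused whole. The fingers move at their own pace and stop on an object; FORCE is the grip in N (left out, the last holds). Time passes only in rows, so rows that repeat a pose let the fingers close. It gives the time, the measured TCP pose, the force, the opening and the grip force at its end, in the units of the state.
- env.read_state(): the state, without advancing time (a new reading comes with each control period).
- env.capture(name): name is "side" or "top" or "wrist"; returns the picture (480x640x3 uint8, red, green, blue); there is no depth.
- env.calibration(name): a dict with "fov_y" (degrees; the focal length in pixels is half the picture's height over the tangent of half this angle, whatever the lens; pixels are square), "cx", "cy" (the principal point, pixels), "R" (3x3) and "t" (3): a world point X has camera coordinates R X + t; the wrist camera has in their place "hand_eye" (4x4, takes a point from camera to tool coordinates, whose origin is the TCP and whose axes are the flange's). Camera axes: x right, y down, z forward; pixel columns grow to the right and rows downward; lengths in m; the calibration is good to about 2 mm. A picture is of the moment at which its call begins: read the wrist's pose just before it. calibration takes no time and is no camera call.
- env.sign_off(): hands the job in; it is judged then, once.
The state is a dict: "clock": time; "q": joint angles; "dq": joint speeds; "effort": joint torques, N m; "tcp_pos": TCP position; "ee_rot": TCP orientation; "ft_force": force on the tool from outside, world axes, zero at the start; "wrist_torque": the same for the moment, N m; "grip_width": opening from 0.0 (shut) to 1.0 (fully open); "finger_force": force on a finger pad.
Only numpy, scipy, OpenCV 4.12 (cv2) and the standard library are available. Lean on these libraries where they do the work, as an engineer would, in place of code of your own. Each camera call takes 0.05 s, during which the arm holds its last target. There are 200 camera calls.

## Working session

There is one attempt and no reset: what is moved stays moved. The work goes in short steps, Python scripts to look and compute and a shell command to move; the robot and the scene stay as the last step left them, time stands still between calls to the robot, and variables do not carry over. Pictures are saved under pics/ and viewed, at most 10 in all, crops included, and the job is handed in when it is done.

```bash
mkdir -p pics; python3 - <<'E'
from rig import env
import cv2,numpy as np
s=env.read_state();print(s)
for n in("top","side"):
    im=env.capture(n);cv2.imwrite(f"pics/{n}0.png",im[:,:,::-1]);c=env.calibration(n);print(n,c)
print(env.calibration("wrist"))
E
```

```text
{'clock': 0.0, 'q': array([ 1.14459186e+00,  3.53677954e-01,  1.63417495e+00,  1.23138128e-06,
        1.15519393e+00, -2.41824418e-03]), 'dq': array([-0.00101008,  0.00091055, -0.00062743, -0.00079145, -0.00112533,
       -0.00042175]), 'effort': array([ 1.51435866e-03, -6.05255413e+01, -3.42061687e+01,  5.83037558e-05,
        9.42670827e-03, -7.10210003e-06]), 'tcp_pos': array([0.2568226 , 0.56927397, 0.24752559]), 'ee_rot': array([ 2.10311234e-01,  9.77634214e-01, -7.10335863e-04, -1.55183608e-04]), 'ft_force': array([-0.75609595, -0.96563275, -0.02568162]), 'wrist_torque': array([-0.00928304,  0.01941801, -0.00152402]), 'finger_force': 0.0, 'grip_width': 1.0055500464970362}
top {'fov_y': 56.89793812765149, 'cx': 316.6954074678758, 'cy': 234.65313639721347, 'R': array([[-0.03014752, -0.99938811,  0.01773502],
       [-0.99697636,  0.02879398, -0.07217376],
       [ 0.07161894, -0.01985725, -0.99723438]]), 't': array([-0.05710461,  0.56711269,  1.13572892])}
side {'fov_y': 55.08717890187955, 'cx': 322.9031515018668, 'cy': 236.28699862044292, 'R': array([[ 0.82023133, -0.57196456,  0.00878082],
       [-0.2956059 , -0.43695837, -0.84952018],
       [ 0.48973229,  0.69420741, -0.52748304]]), 't': array([-0.50314647,  0.2016123 ,  1.03040051])}
{'fov_y': 63.106092200527534, 'cx': 314.34166072344067, 'cy': 240.53762668822102, 'hand_eye': array([[ 1.37214159e-04, -9.51916728e-01, -3.06356858e-01,
         7.81949788e-02],
       [ 9.99999874e-01, -1.76177604e-05,  5.02632073e-04,
        -3.72985194e-04],
       [-4.83861200e-04, -3.06356888e-01,  9.51916605e-01,
        -1.24972446e-01],
       [ 0.00000000e+00,  0.00000000e+00,  0.00000000e+00,
         1.00000000e+00]])}
```

View pics/top0.png

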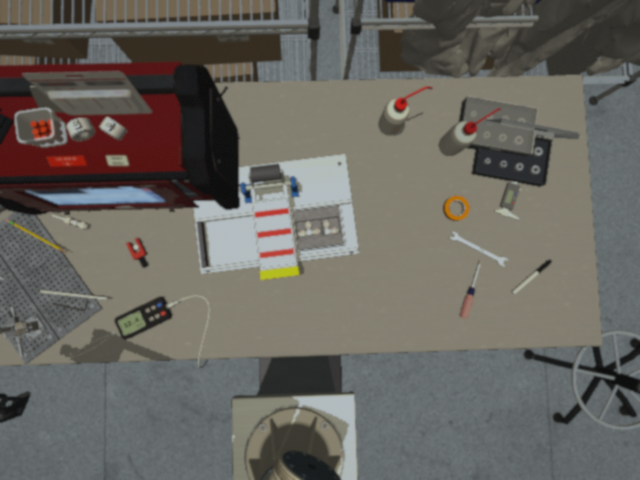

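View pics/side0.png

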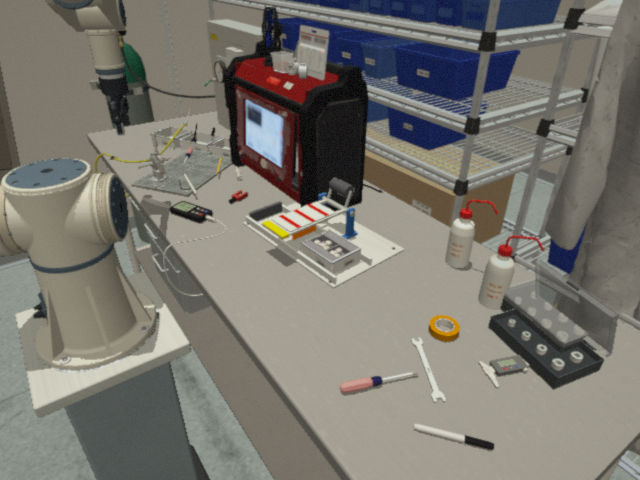

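The top view shows the lane at about (275,215): yellow lip at (280,272), tray at (322,228), stop at (204,243). The red machine stands behind and to the left. The side view agrees, with the lip at (275,228) and the tray at (330,247). Next I measure the lip, the stripes and the plate edge.

```bash
cat > h.py <<'E'
import numpy as np,cv2
from rig import env
def K(c): return 240/np.tan(np.radians(c["fov_y"])/2)
def ray(c,uv):
    d=np.array([(uv[0]-c["cx"])/K(c),(uv[1]-c["cy"])/K(c),1.]);return -c["R"].T@c["t"],c["R"].T@d
def cast(c,uv,z):
    o,d=ray(c,uv);return (o+d*(z-o[2])/d[2]).round(4)
def wcal():
    s=env.read_state();from scipy.spatial.transform import Rotation as Ro
    c=env.calibration("wrist");T=np.eye(4);T[:3,:3]=Ro.from_quat(s["ee_rot"]).as_matrix();T[:3,3]=s["tcp_pos"]
    M=np.linalg.inv(T@np.array(c["hand_eye"]));c["R"]=M[:3,:3];c["t"]=M[:3,3];return c
def blobs(im,lo,hi,amin=40):
    m=cv2.inRange(cv2.cvtColor(im,cv2.COLOR_RGB2HSV),lo,hi)
    return [k for k in cv2.findContours(m,0,1)[0] if cv2.contourArea(k)>amin]
E
python3 - <<'E'
from h import *
for n,roi in(("top",(150,290,185,365)),("side",(170,285,235,410))):
    c=env.calibration(n);im=cv2.imread(f"pics/{n}0.png");r0,r1,c0,c1=roi
    cr=np.ascontiguousarray(im[r0:r1,c0:c1,::-1])
    for nm,lo,hi,z in(("yel",(24,120,100),(34,255,255),.091),("blue",(100,120,50),(125,255,255),.09),("red",(0,140,100),(6,255,255),.093)):
        for k in blobs(cr,lo,hi,12):
            b=cv2.boxPoints(cv2.minAreaRect(k))+[c0,r0];print(n,nm,b.mean(0).round(1),cast(c,b.mean(0),z),[cast(c,p,z)[:2].tolist() for p in b])
    cv2.imwrite(f"pics/{n}z.png",cv2.resize(im[r0:r1,c0:c1],None,fx=4,fy=4,interpolation=2))
E
```

```text
top yel [279.2 272.8] [0.4697 0.0215 0.091 ] [[0.4757, 0.0709], [0.4856, -0.0256], [0.4637, -0.0279], [0.4539, 0.0685]]
top blue [248. 198.] [0.6556 0.094  0.09  ] [[0.6483, 0.099], [0.6632, 0.0988], [0.6629, 0.0889], [0.648, 0.0892]]
top blue [243.2 188.6] [0.6793 0.1054 0.09  ] [[0.6903, 0.1128], [0.6925, 0.1043], [0.6683, 0.098], [0.6661, 0.1065]]
top blue [294. 186.] [ 0.6823 -0.02    0.09  ] [[0.7049, -0.0127], [0.7055, -0.0255], [0.6598, -0.0273], [0.6593, -0.0145]]
top red [276.5 252.9] [0.5183 0.0269 0.093 ] [[0.5191, 0.0655], [0.5263, -0.0108], [0.5176, -0.0117], [0.5103, 0.0646]]
top red [273.5 232.6] [0.5682 0.033  0.093 ] [[0.569, 0.0716], [0.5764, -0.0047], [0.5673, -0.0056], [0.56, 0.0706]]
top red [271.5 212.4] [0.6178 0.0368 0.093 ] [[0.6183, 0.0754], [0.6258, -0.001], [0.6173, -0.0019], [0.6098, 0.0746]]
side yel [275.4 229.1] [0.4673 0.0118 0.091 ] [[0.4488, 0.0548], [0.4745, 0.0784], [0.4852, -0.0297], [0.4607, -0.0497]]
side blue [351.4 222.9] [ 0.6558 -0.0735  0.09  ] [[0.595, -0.1194], [0.7008, 0.0029], [0.7231, -0.0226], [0.6155, -0.1418]]
side blue [320.9 194.9] [0.683  0.1116 0.09  ] [[0.6673, 0.1168], [0.7075, 0.1329], [0.6987, 0.1064], [0.6593, 0.0911]]
side red [289.6 220.9] [0.5194 0.0253 0.093 ] [[0.5104, 0.0622], [0.5197, 0.0707], [0.5282, -0.0104], [0.5192, -0.0179]]
side red [304.  215.1] [0.5694 0.0306 0.093 ] [[0.561, 0.0665], [0.5697, 0.0744], [0.5775, -0.0043], [0.5691, -0.0112]]
side red [317.3 209.3] [0.6194 0.0377 0.093 ] [[0.611, 0.076], [0.623, 0.0862], [0.6275, 0.0007], [0.616, -0.0083]]
side red [239.6 193.6] [0.4803 0.2508 0.093 ] [[0.4624, 0.2578], [0.5055, 0.2811], [0.4983, 0.2437], [0.4562, 0.2218]]
```

View pics/topz.png

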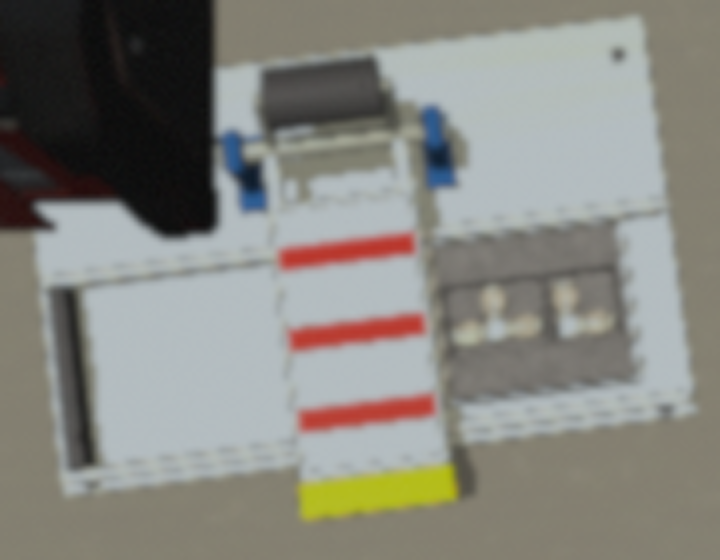

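The lane yaw is about 5.7°, the middle of the lip's outer edge is at about (0.459, 0.020), and the lane origin is at about (0.568, 0.031). Before moving I check the machine and the tray's rear edge.

```bash
python3 - <<'E'
from h import *
t=env.calibration("top");s=env.calibration("side")
def tri(a,b):
    o1,d1=ray(t,a);o2,d2=ray(s,b);A=np.c_[d1,-d2];k=np.linalg.lstsq(A,o2-o1,rcond=None)[0];p,q=o1+d1*k[0],o2+d2*k[1];return ((p+q)/2).round(3),np.linalg.norm(p-q).round(3)
print("machine foot",cast(s,(303,203),0),cast(s,(362,195),0),cast(s,(232,163),0))
print("front right edge at z .1 .3",cast(t,(238,210),.1),cast(t,(238,210),.3),cast(t,(0,210),.3))
print("top corner", tri((236,160),(366,92)))
O=np.array([.5683,.0312]);X=np.array([.995,.0993]);Y=np.array([-.0993,.995])
for nm,uv,z in(("foam rear",(342,225),.046),("rear far",(340,206),.046),("near rear plate corner",(358,251),.006),("far rear corner",(345,155),.006),("stop",(203.5,243),.048),("near stop plate",(202,273),.006)):
    p=cast(t,uv,z)[:2]-O;print(nm,(p@X).round(4),(p@Y).round(4))
E
```

```text
machine foot [0.7011 0.2424 0.    ] [0.9031 0.1782 0.    ] [0.6519 0.6858 0.    ]
front right edge at z .1 .3 [0.6252 0.1175 0.1   ] [0.5986 0.0862 0.3   ] [0.6116 0.5517 0.3   ]
top corner (array([0.713, 0.041, 0.405]), np.float64(0.1))
foam rear 0.001 -0.171
rear far 0.0502 -0.1724
near rear plate corner -0.0694 -0.2072
far rear corner 0.1903 -0.2076
stop 0.0003 0.184
near stop plate -0.0738 0.2061
```

```bash
python3 -m inch '[{"claw":0,"slide":[-2,-2.2,0],"twist":-5},{"claw":0,"slide":[-5,-5.8,0],"twist":-10},{"claw":0,"slide":[-8,-9.4,0],"twist":-15},{"claw":0,"slide":[-11,-12.9,0],"twist":-20},{"claw":0,"slide":[-14,-16.4,0],"twist":-25},{"claw":0,"slide":[-17,-19.9,0],"twist":-30},{"claw":0,"slide":[-20,-23.4,0],"twist":-30},{"claw":0,"slide":[-23,-26.9,0],"twist":-30},{"claw":0,"slide":[-25,-29.2,0],"twist":-30},{"claw":0,"slide":[-26,-30.3,0],"twist":-30}]' 40
```

```text
clock: 1.1
tcp_pos: [0.3695, 0.1842, 0.2482]
ee_rot: [-0.049, 0.999, -0.0, -0.0]
ft_force: [0.0, 0.8, 0.2]
grip_width: -0.005
finger_force: 0.0
```

```bash
python3 -m inch '[{"claw":0,"slide":[-1,-4,2],"twist":0},{"claw":0,"slide":[-2,-8,4],"twist":0},{"claw":0,"slide":[-3,-12,7],"twist":0},{"claw":0,"slide":[-3.2,-15,10],"twist":0},{"claw":0,"slide":[-3.2,-17.2,13],"twist":0},{"claw":0,"slide":[-3.2,-17.2,15.5],"twist":0},{"claw":0,"slide":[-3.2,-17.2,17.5],"twist":0},{"claw":0,"slide":[-3.2,-17.2,18.2],"twist":0},{"claw":0,"slide":[-3.2,-17.2,18.2],"twist":0}]'; python3 - <<'E'
from h import *
im=env.capture("side");cv2.imwrite("pics/side1.png",cv2.resize(im[130:310,170:410,::-1],None,fx=3.3,fy=3.3))
s=env.read_state();p=s["tcp_pos"][:2]-[.5683,.0312];print(p@[.995,.0993],p@[-.0993,.995],s["tcp_pos"],s["ft_force"])
E
```

```text
clock: 2.0
tcp_pos: [0.4177, 0.0186, 0.0656]
ee_rot: [-0.05, 0.999, 0.0, -0.001]
ft_force: [-0.2, 0.3, -0.3]
grip_width: 0.002
finger_force: 0.0
-0.15047899691263486 0.0025106649409948325 [0.41830691 0.01875412 0.06636595] [-0.82991058 -0.2890639  -0.22041594]
```

View pics/side1.png

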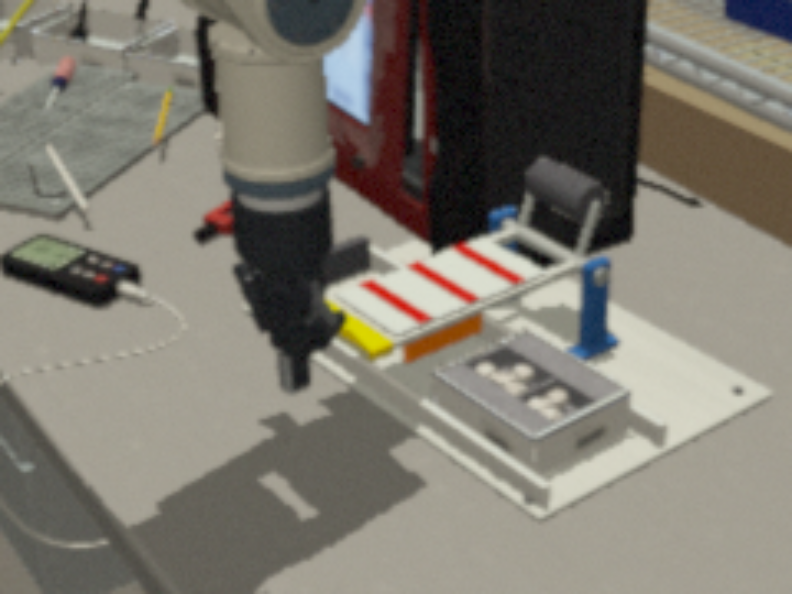

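The fingers (295,370) stand just outside the yellow lip (360,330), below its top and clear of the lane. I approach to contact.

```bash
python3 -m inch '[{"claw":0,"slide":[-1,-0.2,0],"twist":0},{"claw":0,"slide":[-2,-0.2,0],"twist":0},{"claw":0,"slide":[-2.5,-0.2,0],"twist":0},{"claw":0,"slide":[-2.5,-0.2,0],"twist":0}]'; python3 -m inch '[{"claw":0,"slide":[-0.1,0,0],"twist":0},{"claw":0,"slide":[-0.2,0,0],"twist":0},{"claw":0,"slide":[-0.2,0,0],"twist":0}]';  python3 -m inch '[{"claw":0,"slide":[-0.1,0,0],"twist":0},{"claw":0,"slide":[-0.2,0,0],"twist":0},{"claw":0,"slide":[-0.2,0,0],"twist":0}]'
```

```text
clock: 2.45
tcp_pos: [0.4451, 0.0193, 0.0668]
ee_rot: [-0.05, 0.999, -0.0, 0.001]
ft_force: [0.1, 1.0, -0.4]
grip_width: 0.003
finger_force: 0.0
clock: 2.75
tcp_pos: [0.4453, 0.0194, 0.0663]
ee_rot: [-0.05, 0.999, 0.0, -0.0]
ft_force: [0.3, -0.1, -0.3]
grip_width: 0.0
finger_force: 0.0
clock: 3.05
tcp_pos: [0.4466, 0.0195, 0.0662]
ee_rot: [-0.05, 0.999, 0.0, -0.001]
ft_force: [-4.7, -0.0, 3.5]
grip_width: -0.0
finger_force: 0.0
```

```bash
python3 -m inch '[{"claw":0,"slide":[-0.1,0,0],"twist":0},{"claw":0,"slide":[-0.1,0,-0.2],"twist":0},{"claw":0,"slide":[-0.1,0,-0.4],"twist":0},{"claw":0,"slide":[-0.1,0,-0.6],"twist":0}]'; python3 -m inch '[{"claw":0,"slide":[0,0,-0.3],"twist":0},{"claw":0,"slide":[0,0,-0.6],"twist":0}]'
```

```text
clock: 3.45
tcp_pos: [0.4467, 0.0196, 0.0717]
ee_rot: [-0.05, 0.999, 0.0, -0.002]
ft_force: [-5.8, 0.7, -1.7]
grip_width: 0.001
finger_force: 0.0
clock: 3.65
tcp_pos: [0.4471, 0.0196, 0.0779]
ee_rot: [-0.05, 0.999, 0.0, -0.001]
ft_force: [-4.7, -0.2, -1.5]
grip_width: 0.002
finger_force: 0.0
```

```bash
cat > g.py <<'E'
from h import *
im=env.capture("side");c0,r0=235,100
for k in blobs(np.ascontiguousarray(im[r0:260,c0:400]),(0,140,100),(6,255,255),12): print("red",(cv2.boxPoints(cv2.minAreaRect(k)).mean(0)+[c0,r0]).round(1))
import sys
if len(sys.argv)>1: cv2.imwrite(sys.argv[1],cv2.resize(im[60:310,150:430,::-1],None,fx=2.4,fy=2.4))
E
python3 g.py
```

```text
red [288.8 217.9]
red [304.  213.1]
red [317.3 207.8]
red [239.7 193.8]
```

Stripes rose about 3 px: the gate is lifting (lip about +11 mm). I follow its arc.

```bash
python3 -m inch '[{"claw":0,"slide":[-0.1,0,-1],"twist":0},{"claw":0,"slide":[-0.2,0,-2],"twist":0},{"claw":0,"slide":[-0.4,0,-3],"twist":0},{"claw":0,"slide":[-0.6,0,-4],"twist":0}]';python3 g.py; python3 -m inch '[{"claw":0,"slide":[-0.2,0,-1],"twist":0},{"claw":0,"slide":[-0.5,0,-2],"twist":0},{"claw":0,"slide":[-0.8,0,-3],"twist":0},{"claw":0,"slide":[-1.2,0,-4],"twist":0}]'; python3 g.py
```

```text
clock: 4.1
tcp_pos: [0.4502, 0.0199, 0.1179]
ee_rot: [-0.05, 0.999, -0.0, -0.004]
ft_force: [-14.0, -1.8, 0.5]
grip_width: -0.001
finger_force: 7.3
red [291.2 212.4]
red [305. 209.]
red [317.9 205.6]
red [239.6 193.6]
clock: 4.55
tcp_pos: [0.4595, 0.0209, 0.1572]
ee_rot: [-0.05, 0.999, -0.0, -0.007]
ft_force: [-24.8, -3.2, 6.7]
grip_width: 0.005
finger_force: 12.3
red [239.7 193.8]
```

```bash
python3 g.py pics/s2.png
```

```text
red [239.7 193.7]
```

View pics/s2.png

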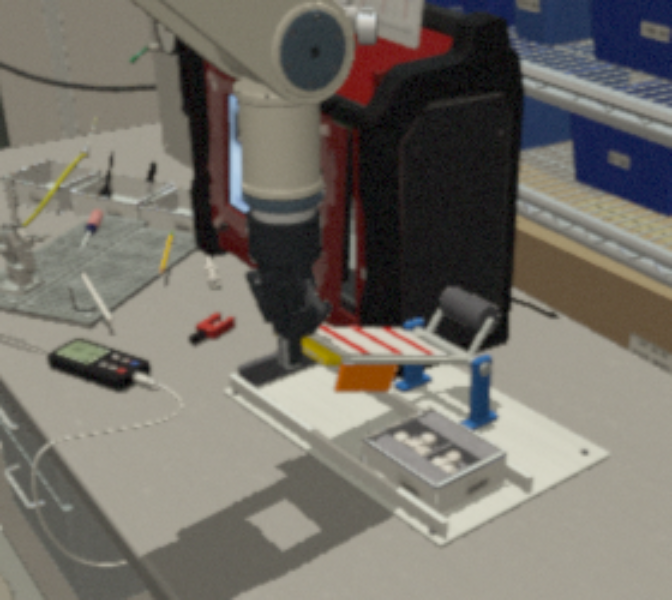

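The gate is up at about 0.35 rad, with the lip at (320,345) resting against the finger at (290,360). Continuing along the arc.

```bash
python3 -m inch '[{"claw":0,"slide":[-0.3,0,-1],"twist":0},{"claw":0,"slide":[-0.7,0,-2],"twist":0},{"claw":0,"slide":[-1.2,0,-3],"twist":0},{"claw":0,"slide":[-1.7,0,-4],"twist":0},{"claw":0,"slide":[-2.3,0,-5],"twist":0},{"claw":0,"slide":[-3,0,-6],"twist":0}]'; python3 -m inch '[{"claw":0,"slide":[-0.8,0,-1],"twist":0},{"claw":0,"slide":[-1.6,0,-2],"twist":0},{"claw":0,"slide":[-2.6,0,-3],"twist":0},{"claw":0,"slide":[-3.7,0,-4],"twist":0}]'; python3 g.py pics/s3.png
```

```text
clock: 5.25
tcp_pos: [0.4901, 0.0239, 0.2183]
ee_rot: [-0.05, 0.999, -0.0, -0.007]
ft_force: [-26.2, -2.1, 18.1]
grip_width: 0.004
finger_force: 13.7
clock: 5.65
tcp_pos: [0.5336, 0.0281, 0.26]
ee_rot: [-0.05, 0.999, -0.0, 0.001]
ft_force: [-0.3, 0.2, 0.3]
grip_width: 0.003
finger_force: 0.4
red [239.7 194. ]
```

View pics/s3.png

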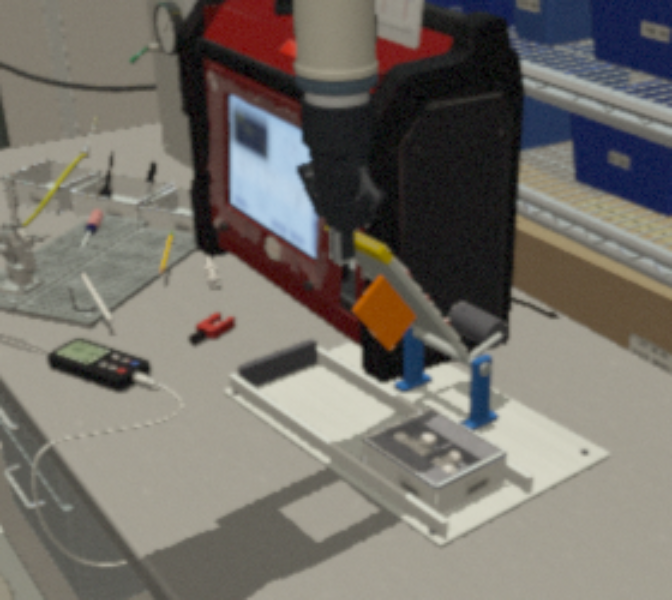

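The gate is steep now, with the lip at (372,245), and contact force is zero, so it may be moving by itself. I push a little further.

```bash
python3 -m inch '[{"claw":0,"slide":[-0.5,0,-0.5],"twist":0},{"claw":0,"slide":[-1,0,-0.7],"twist":0},{"claw":0,"slide":[-1.5,0,-0.9],"twist":0},{"claw":0,"slide":[-1.5,0,-0.9],"twist":0},{"claw":0,"slide":[-1.5,0,-0.9],"twist":0},{"claw":0,"slide":[-1.5,0,-0.9],"twist":0},{"claw":0,"slide":[-1.5,0,-0.9],"twist":0},{"claw":0,"slide":[-1.5,0,-0.9],"twist":0}]'; python3 g.py pics/s4.png
```

```text
clock: 6.5
tcp_pos: [0.5478, 0.0296, 0.2672]
ee_rot: [-0.05, 0.999, -0.0, -0.0]
ft_force: [0.2, 0.1, 0.1]
grip_width: -0.0
finger_force: 0.0
red [239.7 193.8]
```

View pics/s4.png

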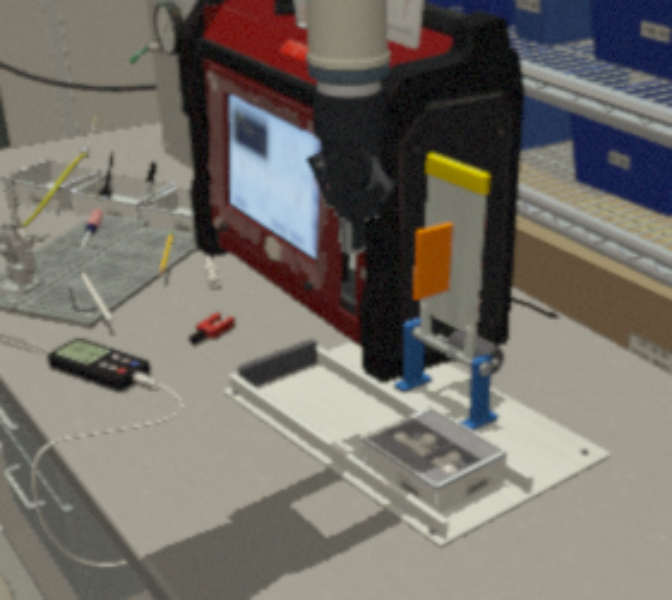

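The gate has swung up past vertical by itself, with the lip at (458,172). Next I go to the rear of the tray with a quarter turn, so the flat sides of the fingers face it; first I check joint 6 for room.

```bash
python3 -c "
from h import *
s=env.read_state();print(s['q'].round(2));p=s['tcp_pos'][:2]-[.5683,.0312];print(p@[.995,.0993],p@[-.0993,.995])"
```

```text
[ 0.05  0.22  1.78  0.    1.15 -1.62]
-0.020519486006661255 0.00044320432510323057
```

```bash
python3 - <<'E'
from h import *
t=env.calibration("top");s=env.calibration("side")
for z in(.25,.3,.35,.4,.45,.5):
    p=[cast(t,uv,z) for uv in((238,208),(232,70))]
    print(z,[(q[:2].tolist(),[round(float(v),0) for v in ((s["R"]@q+s["t"])[:2]/(s["R"]@q+s["t"])[2]*K(s)+[s["cx"],s["cy"]])]) for q in p])
E
```

```text
0.25 [([0.6095, 0.0939], [303.0, 152.0]), ([0.9076, 0.1016], [383.0, 131.0])]
0.3 [([0.6026, 0.0861], [302.0, 135.0]), ([0.8846, 0.0933], [381.0, 117.0])]
0.35 [([0.5957, 0.0783], [301.0, 118.0]), ([0.8616, 0.0851], [378.0, 102.0])]
0.4 [([0.5888, 0.0704], [300.0, 100.0]), ([0.8386, 0.0768], [375.0, 86.0])]
0.45 [([0.582, 0.0626], [299.0, 80.0]), ([0.8156, 0.0686], [371.0, 69.0])]
0.5 [([0.5751, 0.0548], [298.0, 60.0]), ([0.7926, 0.0603], [368.0, 50.0])]
```

View pics/sidez.png

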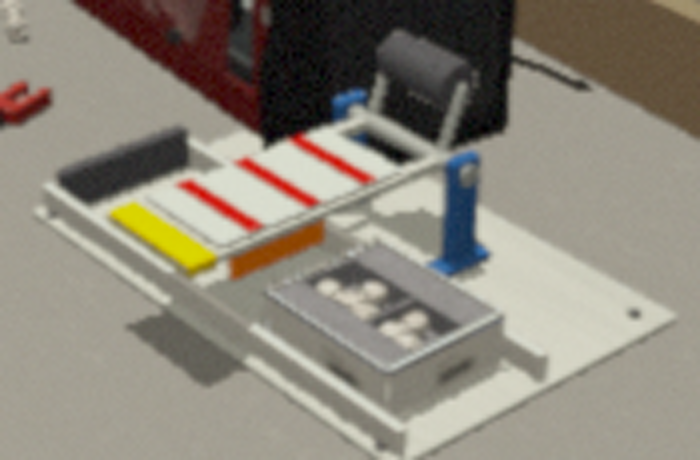

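```bash
python3 - <<'E'
from h import *
t=env.calibration("top");s=env.calibration("side")
def tri(a,b):
    o1,d1=ray(t,a);o2,d2=ray(s,b);k=np.linalg.lstsq(np.c_[d1,-d2],o2-o1,rcond=None)[0];p,q=o1+d1*k[0],o2+d2*k[1];return ((p+q)/2).round(3),np.linalg.norm(p-q).round(3)
print("label",tri((67,160),(272,80)))
print("foot",cast(s,(304,216),0.006))
T=cv2.imread("pics/top0.png")[55:275,0:260];S=cv2.imread("pics/side0.png")[0:230,200:400]
a=cv2.resize(T,(400,338));b=cv2.resize(S,(340,391));o=np.zeros((391,745,3),np.uint8);o[:338,:400]=a;o[:,405:]=b
cv2.imwrite("pics/mach.png",o)
print("top cam",-t["R"].T@t["t"],"side cam",-s["R"].T@s["t"])
E
```

```text
label (array([0.686, 0.383, 0.375]), np.float64(0.005))
foot [0.6499 0.1568 0.006 ]
top cam [ 0.48233668 -0.05084665  1.17453134] side cam [-0.03232612 -0.91499744  0.71921056]
```

View pics/mach.png

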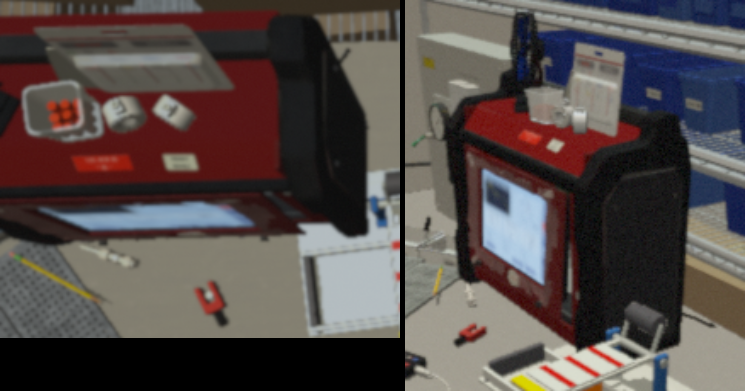

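In the top view the machine's rightmost edge (238,208) is its foot, at about (0.645, 0.145), so the gripper clears it at the tray's final position. No turn is needed: the fingers' straight part is long enough. I go behind the tray.

```bash
python3 -m inch '[{"claw":0,"slide":[0,-4,0],"twist":0},{"claw":0,"slide":[-0.5,-8,0],"twist":0},{"claw":0,"slide":[-1,-12,2],"twist":0},{"claw":0,"slide":[-1.6,-16,5],"twist":0},{"claw":0,"slide":[-1.6,-20,8],"twist":0},{"claw":0,"slide":[-1.6,-21.7,11],"twist":0},{"claw":0,"slide":[-1.6,-21.7,14],"twist":0},{"claw":0,"slide":[-1.6,-21.7,17],"twist":0},{"claw":0,"slide":[-1.6,-21.7,19],"twist":0},{"claw":0,"slide":[-1.6,-21.7,19],"twist":0}]'; python3 - <<'E'
from h import *
s=env.read_state();p=s["tcp_pos"]-[.5683,.0312,0];print(p[:2]@[.995,.0993],p[:2]@[-.0993,.995],s["tcp_pos"],s["q"])
im=env.capture("side");cv2.imwrite("pics/s5.png",cv2.resize(im[90:310,200:430,::-1],None,fx=2.7,fy=2.7))
E
```

```text
clock: 7.55
tcp_pos: [0.5834, -0.1842, 0.0744]
ee_rot: [-0.05, 0.999, 0.001, -0.002]
ft_force: [-0.7, 1.1, 0.3]
grip_width: 0.003
finger_force: 0.0
-0.006340707483291263 -0.2158111055125731 [ 0.58342277 -0.18418635  0.07437699] [-3.08249929e-01  5.41639873e-01  1.78218983e+00  2.58100078e-06
  8.23042681e-01 -1.97866064e+00]
```

View pics/s5.png

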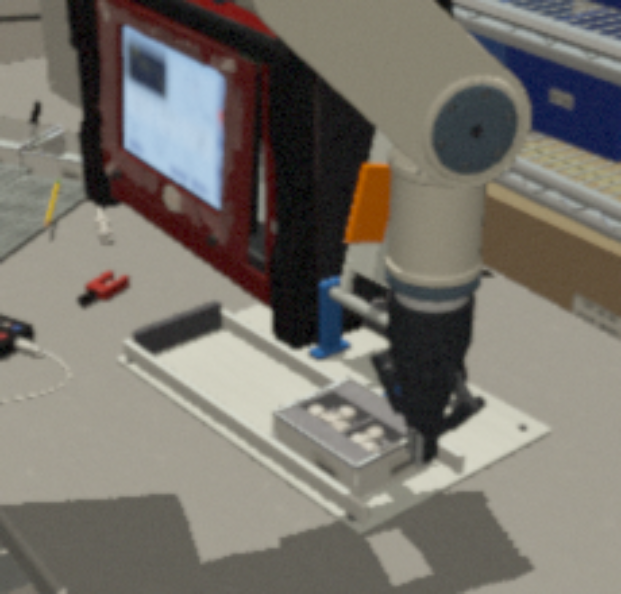

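Fingers are behind the tray at (425,455), the tray is untouched with both fittings, and the gate is up. That was my last picture, so the rest goes by numbers. I lower and approach to contact.

```bash
python3 -m inch '[{"claw":0,"slide":[0,0,1.5],"twist":0},{"claw":0,"slide":[0,0,3],"twist":0},{"claw":0,"slide":[0,0,3.7],"twist":0},{"claw":0,"slide":[0,1,3.7],"twist":0},{"claw":0,"slide":[0,2,3.7],"twist":0},{"claw":0,"slide":[0,2.5,3.7],"twist":0},{"claw":0,"slide":[0,2.8,3.7],"twist":0},{"claw":0,"slide":[0,3.1,3.7],"twist":0},{"claw":0,"slide":[0,3.4,3.7],"twist":0}]'
```

```text
clock: 8.5
tcp_pos: [0.5826, -0.1511, 0.0408]
ee_rot: [-0.05, 0.999, -0.0, 0.001]
ft_force: [0.2, -4.1, 2.4]
grip_width: 0.002
finger_force: 1.8
```

```bash
python3 -m inch '[{"claw":0,"slide":[0,0.5,0.2],"twist":0},{"claw":0,"slide":[0,1.2,0.2],"twist":0},{"claw":0,"slide":[0,2,0.2],"twist":0},{"claw":0,"slide":[0,3,0.2],"twist":0},{"claw":0,"slide":[0,4,0.2],"twist":0},{"claw":0,"slide":[0,5,0.2],"twist":0},{"claw":0,"slide":[0,6,0.2],"twist":0},{"claw":0,"slide":[0,7,0.2],"twist":0},{"claw":0,"slide":[0,8,0.2],"twist":0},{"claw":0,"slide":[0,9,0.2],"twist":0}]'; python3 -m inch '[{"claw":0,"slide":[0,1,0],"twist":0},{"claw":0,"slide":[0,2,0],"twist":0},{"claw":0,"slide":[0,3,0],"twist":0},{"claw":0,"slide":[0,4,0],"twist":0},{"claw":0,"slide":[0,5,0],"twist":0},{"claw":0,"slide":[0,6,0],"twist":0},{"claw":0,"slide":[0,7,0],"twist":0},{"claw":0,"slide":[0,8,0],"twist":0},{"claw":0,"slide":[0,9,0],"twist":0}]'; python3 - <<'E'
from h import *
s=env.read_state();p=s["tcp_pos"]-[.5683,.0312,0];print(p[:2]@[.995,.0993],p[:2]@[-.0993,.995],s["ft_force"])
E
```

```text
clock: 9.5
tcp_pos: [0.5732, -0.0607, 0.0385]
ee_rot: [-0.05, 0.999, -0.0, 0.0]
ft_force: [0.8, -6.2, 4.2]
grip_width: 0.002
finger_force: 2.7
clock: 10.4
tcp_pos: [0.5638, 0.0288, 0.0384]
ee_rot: [-0.05, 0.999, -0.0, -0.0]
ft_force: [0.5, -5.3, 4.0]
grip_width: -0.001
finger_force: 2.8
-0.0047005532227563694 -0.0019489627383764323 [ 0.45825571 -5.28450799  4.00906322]
```

```bash
python3 -m inch '[{"claw":0,"slide":[0,1,0],"twist":0},{"claw":0,"slide":[0,2,0],"twist":0},{"claw":0,"slide":[0,2.8,0],"twist":0},{"claw":0,"slide":[0,3.4,0],"twist":0},{"claw":0,"slide":[0,3.8,0],"twist":0}]'; python3 -m inch '[{"claw":0,"slide":[0,0.2,0],"twist":0},{"claw":0,"slide":[0,0.4,0],"twist":0},{"claw":0,"slide":[0,0.5,0],"twist":0}]';python3 -m inch '[{"claw":0,"slide":[0,0.1,0],"twist":0},{"claw":0,"slide":[0,0.2,0],"twist":0},{"claw":0,"slide":[0,0.2,0],"twist":0}]'
```

```text
clock: 10.9
tcp_pos: [0.56, 0.0666, 0.0382]
ee_rot: [-0.05, 0.999, -0.0, -0.0]
ft_force: [0.2, -5.4, 4.8]
grip_width: -0.002
finger_force: 2.7
clock: 11.2
tcp_pos: [0.5597, 0.071, 0.0382]
ee_rot: [-0.05, 0.999, -0.0, -0.0]
ft_force: [0.4, -4.6, 4.1]
grip_width: -0.001
finger_force: 2.5
clock: 11.5
tcp_pos: [0.5596, 0.073, 0.0382]
ee_rot: [-0.05, 0.999, 0.0, -0.0]
ft_force: [0.3, -4.3, 3.2]
grip_width: 0.004
finger_force: 2.0
```

```bash
for i in 1 2; do python3 -m inch '[{"claw":0,"slide":[0,0.1,0],"twist":0},{"claw":0,"slide":[0,0.2,0],"twist":0},{"claw":0,"slide":[0,0.3,0],"twist":0},{"claw":0,"slide":[0,0.3,0],"twist":0}]' | grep -E "tcp|ft_"; done
```

```text
tcp_pos: [0.5613, 0.0746, 0.0386]
ft_force: [6.5, -15.2, 0.4]
tcp_pos: [0.5627, 0.0756, 0.0391]
ft_force: [11.6, -30.9, 1.2]
```

Firm contact at the expected home position. I back off, rise and measure the tray from above.

```bash
python3 -m inch '[{"claw":0,"slide":[0,-1,0],"twist":0},{"claw":0,"slide":[0,-4,0],"twist":0},{"claw":0,"slide":[0,-8,0],"twist":0},{"claw":0,"slide":[0,-12,-2],"twist":0},{"claw":0,"slide":[0,-16,-5],"twist":0},{"claw":0,"slide":[0,-20,-9],"twist":0},{"claw":0,"slide":[0,-24,-13],"twist":0},{"claw":0,"slide":[2,-26,-16],"twist":0},{"claw":0,"slide":[6,-27,-18],"twist":0},{"claw":0,"slide":[6,-27,-18],"twist":0}]'; python3 - <<'E'
from h import *
c=env.calibration("top");im=env.capture("top");r0,c0=200,185
O=np.array([.5683,.0312]);X=np.array([.995,.0993]);Y=np.array([-.0993,.995])
cr=cv2.cvtColor(np.ascontiguousarray(im[r0:290,c0:330]),cv2.COLOR_RGB2HSV)
print(cr[40,20:110:5].tolist())
m=cv2.inRange(cr,(0,0,60),(180,70,165))
for k in cv2.findContours(m,0,1)[0]:
    if cv2.contourArea(k)<60: continue
    b=cv2.boxPoints(cv2.minAreaRect(k))+[c0,r0];L=[((cast(c,p,.046)[:2]-O)) for p in b]
    print(cv2.contourArea(k),[((q@X).round(4),(q@Y).round(4)) for q in L])
E
```

```text
clock: 13.3
tcp_pos: [0.524, -0.1972, 0.2209]
ee_rot: [-0.049, 0.999, -0.0, 0.001]
ft_force: [-0.7, 0.9, 0.3]
grip_width: 0.001
finger_force: 0.0
[[70, 6, 125], [20, 30, 129], [23, 25, 122], [78, 8, 161], [25, 34, 164], [23, 25, 121], [78, 8, 152], [33, 19, 165], [30, 20, 168], [20, 14, 108], [30, 20, 104], [100, 16, 190], [98, 16, 190], [98, 16, 190], [98, 16, 190], [98, 16, 190], [99, 17, 191], [99, 17, 190]]
6790.0 [(np.float64(-0.1089), np.float64(0.2433)), (np.float64(0.1159), np.float64(0.2189)), (np.float64(0.0692), np.float64(-0.1464)), (np.float64(-0.1561), np.float64(-0.1166))]
```

```bash
python3 - <<'E'
from h import *
c=env.calibration("top");im=cv2.cvtColor(env.capture("top"),cv2.COLOR_RGB2GRAY).astype(np.float32)
O=np.array([.5683,.0312]);X=np.array([.995,.0993]);Y=np.array([-.0993,.995])
def prof(x,ys,z=.048):
    P=np.array([[*(O+x*X+y*Y),z] for y in ys])@c["R"].T+c["t"];uv=(P[:,:2]/P[:,2:]*K(c)+[c["cx"],c["cy"]]).astype(np.float32)
    return cv2.remap(im,uv[None,:,0],uv[None,:,1],1)[0]
ys=np.arange(.04,.2,.004);print((ys*1000).round().astype(int).tolist())
for x in(-.045,-.035,0,.035,.045): print(x,prof(x,ys).astype(int).tolist())
xs=np.arange(-.075,.076,.004);print((xs*1000).round().astype(int).tolist())
for y in(.07,.12,.17): print(y,[int(prof(x,[y])[0]) for x in xs])
E
python3 g.py
```

```text
[40, 44, 48, 52, 56, 60, 64, 68, 72, 76, 80, 84, 88, 92, 96, 100, 104, 108, 112, 116, 120, 124, 128, 132, 136, 140, 144, 148, 152, 156, 160, 164, 168, 172, 176, 180, 184, 188, 192, 196]
-0.045 [184, 182, 166, 123, 100, 122, 132, 133, 132, 123, 119, 120, 129, 132, 123, 116, 115, 128, 140, 132, 121, 121, 132, 138, 132, 124, 123, 124, 135, 135, 126, 121, 126, 135, 132, 112, 99, 88, 92, 135]
-0.035 [184, 181, 153, 117, 117, 156, 141, 119, 116, 117, 116, 116, 117, 117, 116, 118, 119, 117, 115, 113, 112, 112, 113, 115, 115, 114, 116, 118, 120, 120, 118, 118, 119, 119, 116, 119, 128, 102, 92, 130]
0 [185, 181, 160, 112, 98, 139, 130, 111, 117, 129, 143, 146, 130, 127, 159, 172, 141, 83, 78, 111, 139, 153, 161, 157, 152, 163, 179, 176, 156, 143, 159, 166, 155, 125, 90, 128, 153, 110, 94, 134]
0.035 [184, 177, 146, 113, 122, 156, 131, 113, 113, 118, 117, 115, 114, 114, 115, 116, 117, 116, 116, 118, 118, 117, 118, 117, 117, 116, 116, 114, 112, 113, 114, 115, 115, 113, 115, 134, 137, 95, 91, 130]
0.045 [184, 181, 157, 108, 106, 141, 129, 118, 118, 119, 119, 120, 120, 117, 115, 115, 115, 117, 11
[... 171 characters left out ...]
 -23, -19, -15, -11, -7, -3, 1, 5, 9, 13, 17, 21, 25, 29, 33, 37, 41, 45, 49, 53, 57, 61, 65, 69, 73]
0.07 [151, 169, 167, 176, 176, 182, 169, 141, 122, 114, 116, 115, 115, 114, 110, 104, 109, 117, 111, 113, 115, 117, 116, 116, 118, 104, 97, 109, 114, 117, 117, 117, 120, 154, 176, 172, 180, 184]
0.12 [161, 177, 175, 176, 172, 181, 176, 138, 112, 111, 112, 114, 117, 120, 116, 111, 110, 135, 146, 135, 120, 117, 117, 117, 114, 105, 100, 117, 117, 116, 116, 116, 116, 141, 174, 177, 183, 181]
0.17 [149, 168, 164, 169, 162, 171, 170, 148, 115, 113, 119, 120, 118, 111, 105, 97, 102, 137, 155, 139, 109, 94, 91, 95, 101, 88, 88, 110, 115, 118, 119, 119, 116, 130, 163, 172, 181, 184]
red [239.7 193.8]
```

```bash
python3 - <<'E'
from h import *
for n in("side","top"):
    im=env.capture(n)
    for k in blobs(im,(24,120,100),(34,255,255),30)+blobs(im,(8,180,120),(16,255,255),30): print(n,cv2.minAreaRect(k)[0],cv2.contourArea(k))
E
```

```text
top (35.94268798828125, 235.6051025390625) 93.0
top (254.60000610351562, 136.30001831054688) 445.0
top (261.0989990234375, 167.9901123046875) 40.5
```

The lip is at (255,136) in the top view, leaning back beyond the hinge. The tray is square and home with both fittings, and the arm is clear.

```bash
python3 -c "
from rig import env
print(env.sign_off())"
```

```text
the job is handed in; nothing more can be done
None
```

The gate stays raised by itself, the tray is home against the end stop with both fittings in it, and the job was handed in at about 13.5 s; the tool can only point down, so I started the lift by pressing on the lip's outer edge and following its arc up.

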